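# Set the vent stay of a bamboo conditioning cabinet to its middle hole

## Task

Open the cabinet's vent flap wider: lift the stay by its knob off the pin, draw it towards you and drop the middle one of its three square holes over the pin, so that the stay lies fully down on the pin's shoulder, and let go. Be gentle, never force the stay against the pin, and leave the things around the cabinet where they are.

Things in the scene. Friction and masses are not known exactly. Their poses are not given: they have to be found in the camera images.
- pin: Fixed upright steel pin in front of the cabinet: 8 mm thick, flat top, standing 14 mm up from a 22 mm wide round post (its shoulder, 58 mm above the table). Origin: on the pin's axis at the shoulder's level, where the seated stay's underside rests. x is level, from the pin towards the cabinet (the stay lies along it), z up. Pressing the stay on the pin with over about 30 N is forcing it.
- stay: The stay: flat steel arm 5 mm thick, 32 mm wide, 285 mm long, from its pivot on the flap's lower edge over the pin to a black knob. Origin: nominal centre, mid-thickness, of the middle (wanted) hole, 140 mm from the pivot; x points from knob to pivot, z up out of the flat. Hinges freely up and down at the pivot, swivels sideways only 0.05 rad. About 0.2 kg with its strip.
- slot_nominal (a point): Holes are in a strip, 5 mm thick, clamped in the stay: 3 square holes 12 by 12 mm, 32 mm apart, then towards the knob a 12 by 40 mm slot where the pin starts. This point: nominal slot centre, 207 mm from the pivot. In each trial the strip sits up to 10 mm off nominal along the stay, either way (unmeasured; it does not slip): find the true hole by feel or see it.
- knob (a point): Centre (half-way up) of the round black knob on the stay's free end, 20 mm in diameter, 44 mm high, upright on the stay, axis 265 mm from the pivot; this point is 24.5 mm above the stay's mid-thickness. Nothing stands within 60 mm beside it.
- tape: Roll of paper tape lying flat, 90 mm across, 18 mm high, beside the cabinet; leave alone. Origin: centre of its underside.
- stock_box: Clear lidded box, 104 by 154 mm, 87 mm high, beside the cabinet; leave alone. Origin: centre of its underside.
- tamper: Wooden beating stick, 150 mm by 34 mm, 26 mm high, beside the cabinet; leave alone. Origin: centre of its underside.
- case: Fixed dark cabinet, 360 mm wide, 246 mm high, on a base board that reaches out under the pin; origin on the table under the pin, axes as the pin's. Its top-hung glazed flap's hinge line is level, along y, 218 mm along x and 234.5 mm above this origin; the stay's pivot is 185 mm from it. Flap 0.7 kg, nearly shut at the start; stiff hinge (0.5 N m of friction), stays where left.

How it is judged:
On the way:
1. the stay is lifted clear of the pin (z of knob in the frame of pin above 0.05 m), for 0.1 s.
At the end, for the whole second after the job is handed in: The middle square hole is over the pin: the knob stands 111 to 139 mm in front of the pin (about 93 or 157 mm with the neighbouring holes) and the stay lies down on the pin's shoulder (knob centre 5 to 30 mm above the shoulder's level; it would be over 40 mm on top of the pin), released and at rest (x of knob in the frame of pin between -0.139 and -0.111 m and z of knob in the frame of pin between 0.005 and 0.03 m and linear speed of stay below 0.01 m/s and angular speed of stay below 0.05 rad/s and contact force between stay and pin above 0.1 N); the robot touches nothing.
It fails at once if the stay is pressed on the pin with more than 30 N (contact force between stay and pin above 30 N).
It fails at once if the tape roll is moved more than 20 mm (distance of tape from where it was at the start of the episode above 0.02 m).
It fails at once if the lidded box is moved more than 20 mm (distance of stock_box from where it was at the start of the episode above 0.02 m).
It fails at once if the beating stick is moved more than 20 mm (distance of tamper from where it was at the start of the episode above 0.02 m).
It also fails if it takes over 72 s, if anything falls off the work surface, if the arm or the gripper's body presses on something with over 40 N, if the wrist force passes 120 N, or if a joint passes its speed limit or range.

## Robot

A 6-joint arm with a two-finger parallel gripper is mounted at the origin on the work surface. World frame = base frame: x ahead of the robot, y to its left, z up, the work surface at z = 0. Lengths are in m, angles in rad, forces in N, time in s.
With the tool pointing down it reaches from about 0.35 to 0.975 m from the base axis. Payload 4.9 kg.
Tool frame: the origin (TCP) lies at the very end of the fingers, on their centre line; the grasp point (between the pads) lies 19 mm behind it; x points along the fingers, y is the direction in which the jaws open and shut, and the axes are right-handed (so a half turn about x gives the same grasp; the last joint's range is limited). The gripper opens to 85 mm and grips with 20 to 120 N. Pads are 22 mm wide; open, the fingers measure 114 mm over their backs; the gripper's body (76 mm by 85 mm) begins 54 mm behind the grasp point. The pads swing forward as they close: fully open they stand 13 mm farther back than shut.
Start: joints at [1.041, 0.053, 1.613, -0, 1.476, -0.119], TCP at [0.25, 0.573, 0.231] pointing down, gripper open.
Joint ranges: [-3.01, 3.01], [-1.01, 2.22], [0.06, 2.58], [-1.02, 4.17], [0.09, 2.62], [-3.14, 3.14]. Speed limits (rad/s): [2.57, 2.57, 3.14, 3.14, 3.14, 3.14].

## Interface

Orientations are given as a rotation vector (axis times angle).
In Python, from station import ctrl gives the robot as it stands. The module is installed in compiled form; this text tells all that it offers.
- The arm moves only by the shell command python3 -m handwheel 'ROWS' [FORCE]. ROWS is JSON, one flat list of numbers, 7 for each row, row after row: the opening, from 0 (shut) to 1 (fully open), then the shift along the tool's x, y, z in m, then the turn, a rotation vector about the tool's x, y, z in degrees. A call has 1 to 12 rows; each row is the pose to reach, as a shift and turn from the pose commanded when the call began, along the tool's axes at that moment; what a row does not reach only later rows make up. A row lasts 1/12 s, in which the tool goes at most 41.7 mm and 7.16 degrees, less where a joint would pass 70% of its speed; a pose out of reach is approached as far as the arm can. A call with a gripper value outside its range is refused whole. The fingers move at their own pace and stop on an object; FORCE is the grip in N (left out, the last holds). Time passes only in rows, so rows that repeat a pose let the fingers close. It gives the time, the measured TCP pose, the force and the opening at its end, in the units of the state.
- ctrl.get_obs(): the state, without advancing time (a new reading comes with each control period).
- ctrl.get_image(name): name is "side" or "top"; returns (picture, depth): 480x640x3 uint8, blue, green, red; 480x640 float32, m along the optical axis (not along the pixel's ray), 0 where there is no reading.
- ctrl.camera_params(name): a dict with "fov_y" (degrees; the focal length in pixels is half the picture's height over the tangent of half this angle, whatever the lens; pixels are square), "cx", "cy" (the principal point, pixels), "R" (3x3) and "t" (3): a world point X has camera coordinates R X + t. Camera axes: x right, y down, z forward; pixel columns grow to the right and rows downward; lengths in m; the calibration is good to about 2 mm. A picture is of the moment at which its call begins. camera_params takes no time and is no camera call.
- ctrl.finish_job(): hands the job in, once; it reports no verdict.
The state is a dict: "t": time; "q": joint angles; "dq": joint speeds; "effort": joint torques, N m; "tool_pos": TCP position; "tool_rot": TCP orientation; "contact_force": force on the tool from outside, world axes, zero at the start; "wrist_torque": the same for the moment, N m; "opening": finger opening in m.
Only numpy, scipy, OpenCV 4.12 (cv2) and the standard library are available. Lean on these libraries where they do the work, as an engineer would, in place of code of your own. Each camera call takes 0.05 s, during which the arm holds its last target.

## Working session

There is one attempt and no reset: what is moved stays moved. The work goes in short steps, Python scripts to look and compute and a shell command to move; the robot and the scene stay as the last step left them, time stands still between calls to the robot, and variables do not carry over. Pictures are saved under pics/ and viewed, and the job is handed in when it is done.

```bash
mkdir -p pics; cat > h.py <<'E'
import numpy as np,cv2
from station import ctrl
from scipy.spatial.transform import Rotation as Ro
def cam(n):
    p=ctrl.camera_params(n); f=240/np.tan(np.radians(p['fov_y'])/2); return p,f
def px2w(n,u,v,d):
    p,f=cam(n); c=np.array([(u-p['cx'])/f*d,(v-p['cy'])/f*d,d]); return np.array(p['R']).T@(c-np.array(p['t']))
def pxz(n,u,v,z):
    p,f=cam(n);R=np.array(p['R']);t=np.array(p['t']); o=-R.T@t; r=R.T@np.array([(u-p['cx'])/f,(v-p['cy'])/f,1]); return o+r*(z-o[2])/r[2]
def w2px(n,X):
    p,f=cam(n); c=np.array(p['R'])@np.array(X)+np.array(p['t']); return c[0]/c[2]*f+p['cx'],c[1]/c[2]*f+p['cy']
E
python3 - <<'E'
from h import *
np.set_printoptions(precision=4,suppress=True)
for n in('side','top'):
    i,d=ctrl.get_image(n); cv2.imwrite(f'pics/{n}0.png',i); np.save(f'pics/{n}0.npy',d)
    p,f=cam(n); print(n,f,p['cx'],p['cy'],-np.array(p['R']).T@p['t'],np.array(p['R'])[2])
print(ctrl.get_obs())
E
```

```text
side 588.5243525954238 316.9335134004879 237.8027380542499 [0.5681 0.9319 0.9509] [ 0.0602 -0.7119 -0.6997]
top 545.5662279523134 323.91513793797225 235.65005478907543 [0.5321 0.0354 1.4042] [ 0.1056 -0.0141 -0.9943]
{'t': 0.1, 'q': array([ 1.041 ,  0.0533,  1.6142, -0.    ,  1.476 , -0.119 ]), 'dq': array([-0.0003, -0.0011, -0.0015, -0.0014,  0.0013, -0.0003]), 'effort': array([  0.0011, -39.4904, -37.1363,  -0.0001,   0.0039,   0.    ]), 'tool_pos': array([0.2493, 0.5725, 0.2302]), 'tool_rot': array([ 0.3209,  1.5472, -0.3237]), 'contact_force': array([-0.1623,  0.3445, -0.5751]), 'wrist_torque': array([ 0.0394, -0.029 , -0.0397]), 'opening': 0.08536731722107664}
```

View pics/side0.png

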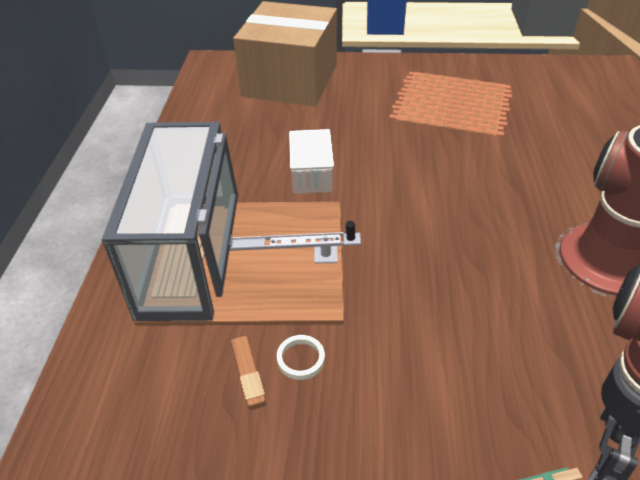

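View pics/top0.png

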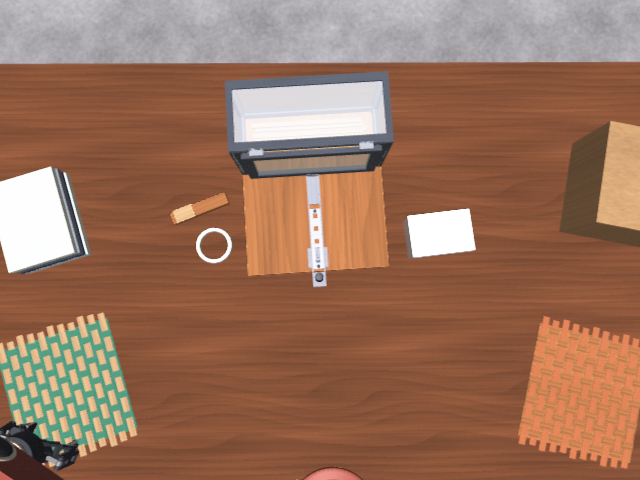

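```bash
python3 - <<'E'
import cv2
i=cv2.imread('pics/top0.png')[160:300,270:370]; cv2.imwrite('pics/tc.png',cv2.resize(i,None,fx=4.2,fy=4.2,interpolation=cv2.INTER_CUBIC))
i=cv2.imread('pics/side0.png')[210:275,220:370]; cv2.imwrite('pics/sc.png',cv2.resize(i,None,fx=5,fy=5,interpolation=cv2.INTER_CUBIC))
E
```

```text
(no output)
```

View pics/tc.png

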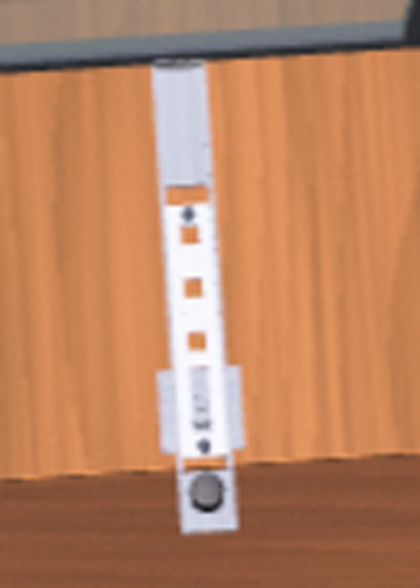

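View pics/sc.png

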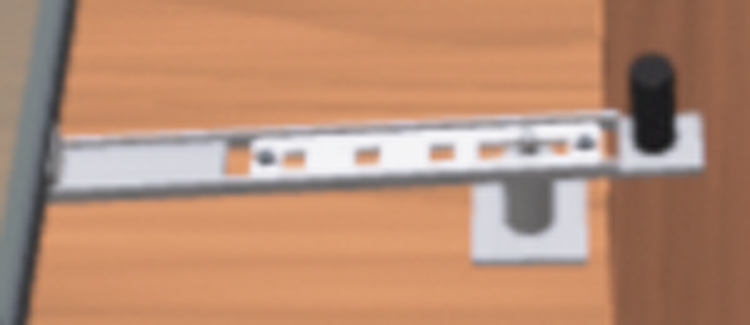

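The crops show three square holes at top-crop (190,234), (193,288) and (197,341). The slot lies below them with the pin near its knob end, and the knob top is at (207,490).

```bash
python3 - <<'E'
from h import *
np.set_printoptions(precision=4,suppress=True)
T=lambda u,v,z:pxz('top',270+u/4.2,160+v/4.2,z)
S=lambda u,v,z:pxz('side',220+u/5,210+v/5,z)
for n,a in dict(h1=(190,234,.062),h2=(193,288,.062),h3=(197,341,.062),knobtop=(207,486,.107),pintop=(202,425,.072),end=(209,530,.063),pe=(181,62,.063)).items(): print('T',n,T(*a))
for n,a in dict(h1=(294,158,.062),h2=(368,155,.062),h3=(442,152,.062),knobtop=(652,68,.107),pintop=(529,137,.072),knobbase=(656,150,.063)).items(): print('S',n,S(*a))
d=np.load('pics/side0.npy');print(px2w('side',350,224,d[224,350]),px2w('side',350,230,d[230,350]))
d=np.load('pics/top0.npy');print([px2w('top',u,v,d[v,u]) for u,v in((319,276),(319,277),(318,277))])
for k in [(.0,0)]:
  o=ctrl.get_obs();print(Ro.from_rotvec(o['tool_rot']).as_matrix())
E
```

```text
T h1 [0.7246 0.0375 0.062 ]
T h2 [0.6924 0.0359 0.062 ]
T h3 [0.661  0.0338 0.062 ]
T knobtop [0.5743 0.0289 0.107 ]
T pintop [0.6109 0.0314 0.072 ]
T end [0.5502 0.0278 0.063 ]
T pe [0.8279 0.042  0.063 ]
S h1 [0.7257 0.0427 0.062 ]
S h2 [0.6941 0.0394 0.062 ]
S h3 [0.6624 0.0362 0.062 ]
S knobtop [0.5733 0.0275 0.107 ]
S pintop [0.6249 0.0355 0.072 ]
S knobbase [0.5706 0.0318 0.063 ]
[0.5741 0.0323 0.1103] [0.5737 0.0396 0.0999]
[array([0.5737, 0.0296, 0.1057]), array([0.5714, 0.0296, 0.104 ]), array([0.5713, 0.032 , 0.1088])]
[[-0.0009  0.3994  0.9168]
 [-0.0016  0.9168 -0.3994]
 [-1.     -0.0018 -0.0002]]
```

```bash
python3 - <<'E'
from h import *
ims=[ctrl.get_image('side')[0].astype(float) for _ in range(3)]
i=np.clip(np.mean(ims,0),0,255).astype('uint8')[225:270,300:370]; cv2.imwrite('pics/sc2.png',cv2.resize(i,None,fx=11,fy=11,interpolation=cv2.INTER_CUBIC))
ims=[ctrl.get_image('top')[0].astype(float) for _ in range(3)]
i=np.clip(np.mean(ims,0),0,255).astype('uint8')[230:290,290:350]; cv2.imwrite('pics/tc2.png',cv2.resize(i,None,fx=10,fy=10,interpolation=cv2.INTER_CUBIC))
E
```

```text
(no output)
```

View pics/sc2.png

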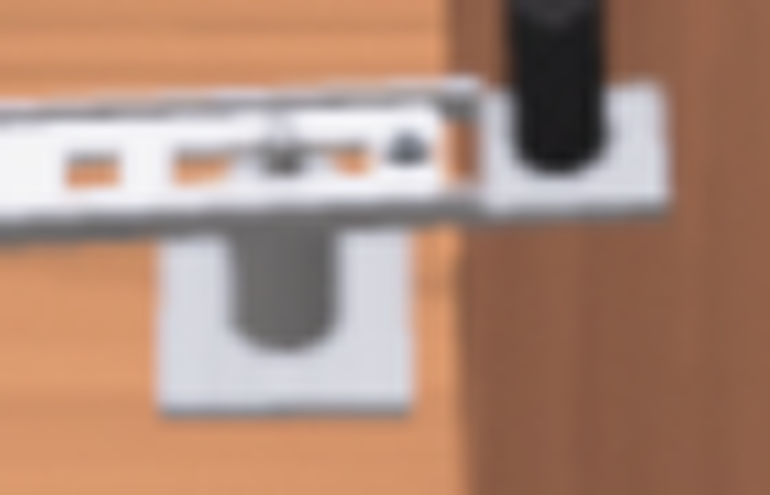

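View pics/tc2.png

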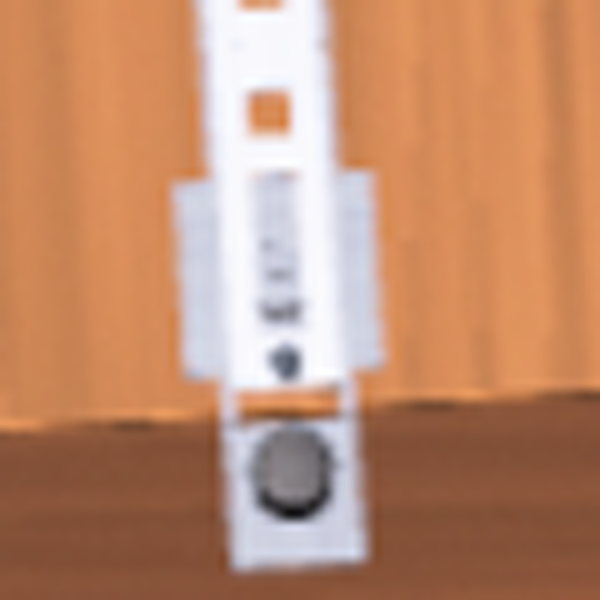

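```bash
python3 - <<'E'
from h import *
np.set_printoptions(precision=4,suppress=True)
def P(n,u0,v0,s,u,v,z): return pxz(n,u0+(u+.5)/s-.5,v0+(v+.5)/s-.5,z)
S=lambda u,v,z:P('side',300,225,11,u,v,z)
T=lambda u,v,z:P('top',290,230,10,u,v,z)
print('S pin',S(283,125,.072),'postbase',S(284,335,.016),'h3',S(92,168,.063),'slot l,r',S(172,165,.063),S(368,150,.063))
print('T pin',T(277,255,.072),'plate',T(279,275,.016),'h3',T(270,112,.063),'slot',T(274,175,.063),T(281,322,.063),'knob',T(292,466,.107))
print('plate corners',[T(*c,.015) for c in((175,182),(376,172),(385,366),(188,380))])
for n,s,o in (('top',4.2,(270,160)),('side',5,(220,210))):
  for uv in {'top':[(190,234),(193,288),(197,341)],'side':[(294,158),(368,155),(442,152)]}[n]: print(n,P(n,*o,s,*uv,.062))
E
```

```text
S pin [0.6263 0.031  0.072 ] postbase [0.6265 0.0338 0.016 ] h3 [0.6635 0.0355 0.063 ] slot l,r [0.6479 0.0339 0.063 ] [0.6098 0.028  0.063 ]
T pin [0.626  0.0333 0.072 ] plate [0.6248 0.0327 0.016 ] h3 [0.662  0.0347 0.063 ] slot [0.6464 0.0339 0.063 ] [0.6101 0.0324 0.063 ] knob [0.5733 0.0302 0.107 ]
plate corners [array([0.6489, 0.0591, 0.015 ]), array([0.651 , 0.0077, 0.015 ]), array([0.6014, 0.006 , 0.015 ]), array([0.5983, 0.0561, 0.015 ])]
top [0.7256 0.0384 0.062 ]
top [0.6934 0.0369 0.062 ]
top [0.662  0.0348 0.062 ]
side [0.7267 0.0415 0.062 ]
side [0.695  0.0383 0.062 ]
side [0.6634 0.035  0.062 ]
```

```bash
cat >> h.py <<'E'
def tomove(target,Rt):
    """target TCP, target rot matrix -> shift in tool axes (mm) & rotvec deg about tool axes, from measured pose"""
    o=ctrl.get_obs(); R=Ro.from_rotvec(o['tool_rot']).as_matrix()
    return (R.T@(np.array(target)-o['tool_pos']))*1e3, np.degrees(Ro.from_matrix(R.T@Rt).as_rotvec())
def tool(yaw,pitch=0):  # tool down, z along yaw, pitch>0: stay's knob end raised
    a=np.radians(yaw); z=np.array([np.cos(a),np.sin(a),0]); x=np.array([0,0,-1.]); y=np.cross(z,x)
    M=np.stack([x,y,z],1); return Ro.from_rotvec(y*np.radians(-pitch)).as_matrix()@M
def st():
    o=ctrl.get_obs(); print('t%.2f pos'%o['t'],o['tool_pos'].round(4),'F',o['contact_force'].round(2),'M',o['wrist_torque'].round(2),'open %.4f'%o['opening'])
E
python3 - <<'E'
from h import *
np.set_printoptions(precision=4,suppress=True)
d=lambda a,b:print(a,b,np.degrees(np.arctan2(-(b-a)[0],(b-a)[1])))
d(pxz('top',388,266,.012),pxz('top',248,275,.012))
d(pxz('top',390,140,.246),pxz('top',234,151,.246))
d(pxz('top',387,75,.246),pxz('top',227,83,.246))
print(tomove([.5735,.0303,.15],tool(3)),tool(3))
E
```

```text
[ 0.6006 -0.1473  0.012 ] [0.5809 0.2097 0.012 ] 3.1487335452100926
[ 0.8635 -0.1271  0.246 ] [0.8411 0.212  0.246 ] 3.779717662487023
[ 1.0106 -0.1237  0.246 ] [0.9938 0.2285 0.246 ] 2.718119203250659
(array([  81.2151, -368.0651,  513.7023]), array([-26.5358,  -0.006 ,   0.0195])) [[ 0.     -0.0523  0.9986]
 [ 0.      0.9986  0.0523]
 [-1.      0.      0.    ]]
```

```bash
python3 -m handwheel '[0.7,0,-23,32,-5,0,0, 0.7,0,-0.046,0.064,-10,0,0, 0.7,0,-0.069,0.096,-15,0,0]' 20 2>&1 | tail -3
```

```text
tool_rot: [0.112, 1.568, -0.112]
contact_force: [1.0, 1.0, 0.5]
opening: 0.0599
```

The first row had the shift in mm by mistake. The speed cap limited it, so I'm checking where the tool is.

```bash
python3 - <<'E'
from h import *
st();np.set_printoptions(precision=4,suppress=True)
print(tomove([.5735,.0303,.16],tool(3.1)))
E
```

```text
t0.65 pos [0.3101 0.4706 0.2312] F [1.04 0.97 0.53] M [-0.03 -0.06  0.02] open 0.0599
(array([  71.198 , -398.3293,  323.3263]), array([-11.2796,   0.0024,   0.0032]))
```

```bash
python3 -m handwheel '[0.7,0,-0.032,0.026,-5,0,0, 0.7,0.005,-0.064,0.052,-10,0,0, 0.7,0.010,-0.096,0.078,-11.3,0,0, 0.7,0.015,-0.128,0.104,-11.3,0,0, 0.7,0.020,-0.16,0.13,-11.3,0,0, 0.7,0.025,-0.192,0.156,-11.3,0,0, 0.7,0.03,-0.224,0.182,-11.3,0,0, 0.7,0.035,-0.256,0.208,-11.3,0,0, 0.7,0.04,-0.288,0.234,-11.3,0,0, 0.7,0.045,-0.32,0.26,-11.3,0,0, 0.7,0.05,-0.352,0.286,-11.3,0,0, 0.7,0.055,-0.378,0.307,-11.3,0,0]' 20; python3 - <<'E'
from h import *
st();np.set_printoptions(precision=4,suppress=True)
print(tomove([.5735,.0303,.16],tool(3.1)))
E
```

```text
t: 1.65
tool_pos: [0.5587, 0.0493, 0.1764]
tool_rot: [-0.037, 1.569, 0.036]
contact_force: [1.4, 0.5, -0.2]
opening: 0.06
t1.65 pos [0.5587 0.0493 0.1764] F [ 1.42  0.48 -0.18] M [ 0.05 -0.03 -0.01] open 0.0600
(array([ 16.429 , -19.6588,  13.907 ]), array([-0.4171,  0.0578,  0.0285]))
```

```bash
python3 -m handwheel '[0.7,0.016,-0.02,0.014,-0.3,0,0, 0.7,0.016,-0.02,0.014,-0.3,0,0, 0.7,0.016,-0.02,0.014,-0.3,0,0]' 20; python3 - <<'E'
from h import *
st();np.set_printoptions(precision=4,suppress=True)
print(tomove([.5735,.0303,.075],tool(3.1)))
for n in('top','side'):
  i,_=ctrl.get_image(n); print(w2px(n,[.5735,.03,.09]))
  c=i[200:320,250:400]; cv2.imwrite(f'pics/{n}1.png',cv2.resize(c,None,fx=5,fy=5,interpolation=cv2.INTER_CUBIC))
E
```

```text
t: 1.9
tool_pos: [0.5722, 0.0316, 0.1591]
tool_rot: [-0.04, 1.573, 0.041]
contact_force: [-0.4, 0.3, -0.1]
opening: 0.06
t1.90 pos [0.5722 0.0316 0.1591] F [-0.42  0.31 -0.15] M [-0.02 -0.01 -0.02] open 0.0600
(array([84.0567, -1.4362,  1.472 ]), array([-0.1745, -0.1471, -0.0343]))
(np.float64(318.81441413377325), np.float64(276.3038228046992))
(np.float64(350.1230717381783), np.float64(230.2667657086628))
```

View pics/side1.png

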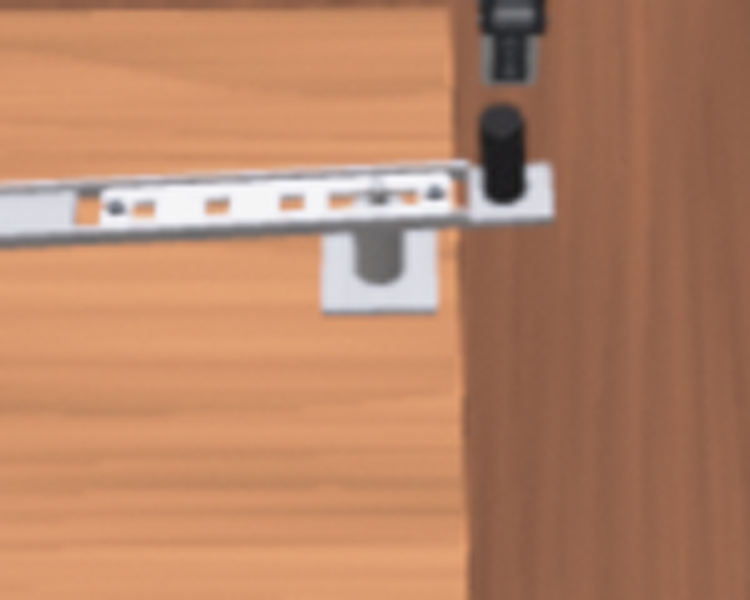

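```bash
sed -i 's/radians(-pitch)/radians(pitch)/' h.py; python3 -m handwheel '[0.7,0.03,-0.0014,0.0015,0,0,0, 0.7,0.06,-0.0014,0.0015,0,0,0, 0.7,0.081,-0.0014,0.0015,0,0,0, 0.7,0.081,-0.0014,0.0015,0,0,0,0.7,0.081,-0.0014,0.0015,0,0,0]' 20; python3 - <<'E'
from h import *
st()
for n in('top','side'):
  i,_=ctrl.get_image(n)
  c=i[200:320,250:400]; cv2.imwrite(f'pics/{n}2.png',cv2.resize(c,None,fx=5,fy=5,interpolation=cv2.INTER_CUBIC))
E
```

```text
t: 2.42
tool_pos: [0.5731, 0.0325, 0.079]
tool_rot: [-0.043, 1.572, 0.043]
contact_force: [0.0, -0.0, 0.6]
opening: 0.0594
t2.42 pos [0.5731 0.0325 0.079 ] F [ 0.01 -0.01  0.57] M [-0.02 -0.   -0.01] open 0.0594
```

View pics/side2.png

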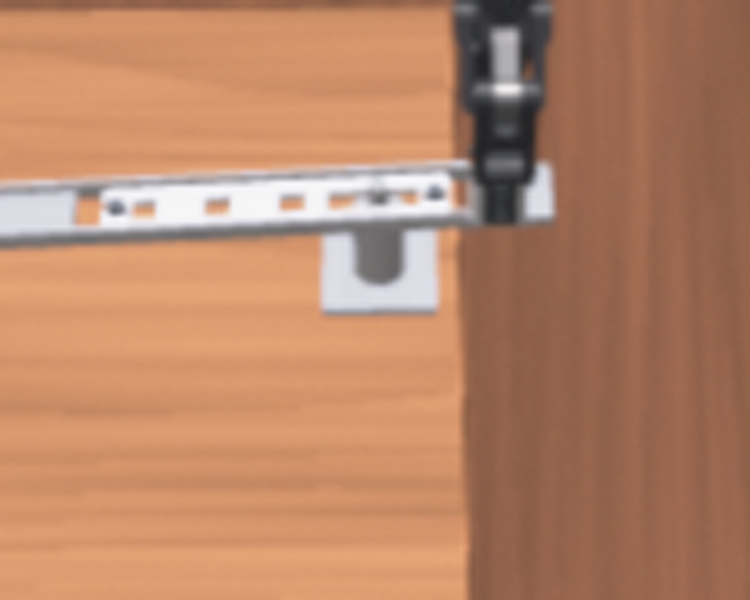

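View pics/top2.png

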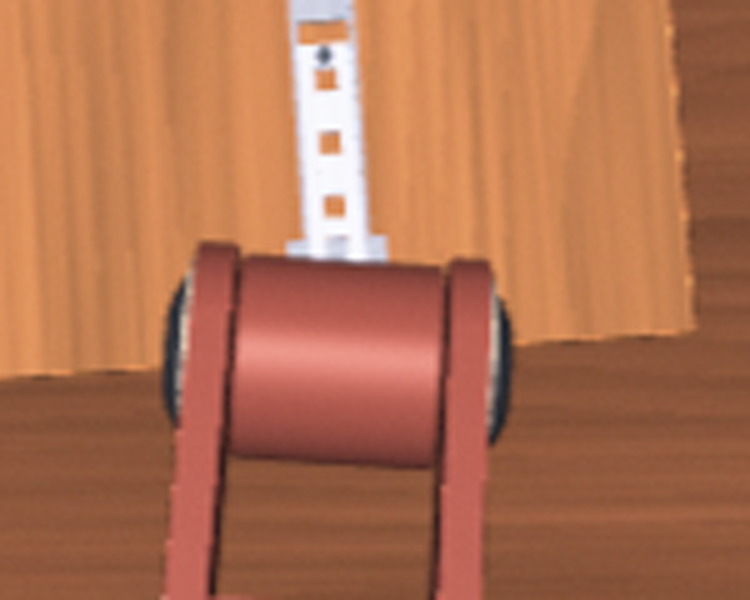

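The fingers stand around the knob, and both cameras still see the holes. Closing now.

```bash
python3 -m handwheel '[0.2,0,-0.001,0,0,0,0, 0.15,0,-0.001,0,0,0,0,0.1,0,-0.001,0,0,0,0,0.05,0,-0.001,0,0,0,0,0.05,0,-0.001,0,0,0,0,0.05,0,-0.001,0,0,0,0,0.05,0,-0.001,0,0,0,0]' 25; python3 -c "from h import *;st()"
```

```text
t: 3.1
tool_pos: [0.5749, 0.0305, 0.0806]
tool_rot: [-0.042, 1.569, 0.042]
contact_force: [-1.5, 1.2, 5.1]
opening: 0.019
t3.10 pos [0.5749 0.0305 0.0806] F [-1.47  1.17  5.06] M [ 0.11  0.19 -0.06] open 0.0190
```

```bash
python3 -m handwheel '[0.05,-0.005,-0.001,0,0,1,0, 0.05,-0.01,-0.001,0,0,2,0, 0.05,-0.016,-0.001,0,0,3.2,0, 0.05,-0.022,-0.001,0,0,4.4,0, 0.05,-0.028,-0.001,0,0,5.6,0, 0.05,-0.034,-0.001,0,0,6.8,0, 0.05,-0.04,-0.001,0,0,8,0, 0.05,-0.04,-0.001,0,0,8,0, 0.05,-0.04,-0.001,0,0,8,0]' 25; python3 - <<'E'
from h import *
st()
for n in('top','side'):
  i,_=ctrl.get_image(n)
  c=i[180:300,220:370]; cv2.imwrite(f'pics/{n}3.png',cv2.resize(c,None,fx=5,fy=5,interpolation=cv2.INTER_CUBIC))
E
```

```text
t: 3.85
tool_pos: [0.5744, 0.0294, 0.1186]
tool_rot: [-0.046, 1.709, 0.04]
contact_force: [2.8, -0.1, -3.7]
opening: 0.0192
t3.85 pos [0.5744 0.0294 0.1186] F [ 2.83 -0.05 -3.66] M [ 0.04 -0.54  0.07] open 0.0192
```

View pics/side3.png

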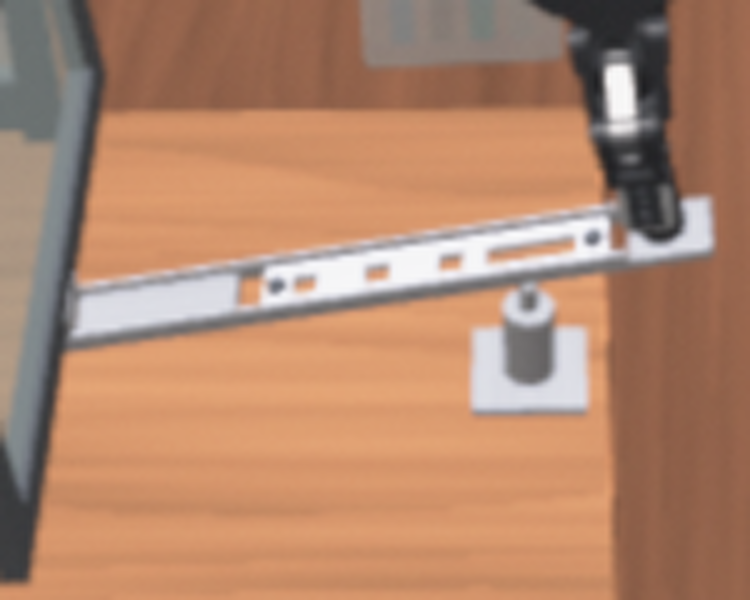

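View pics/top3.png

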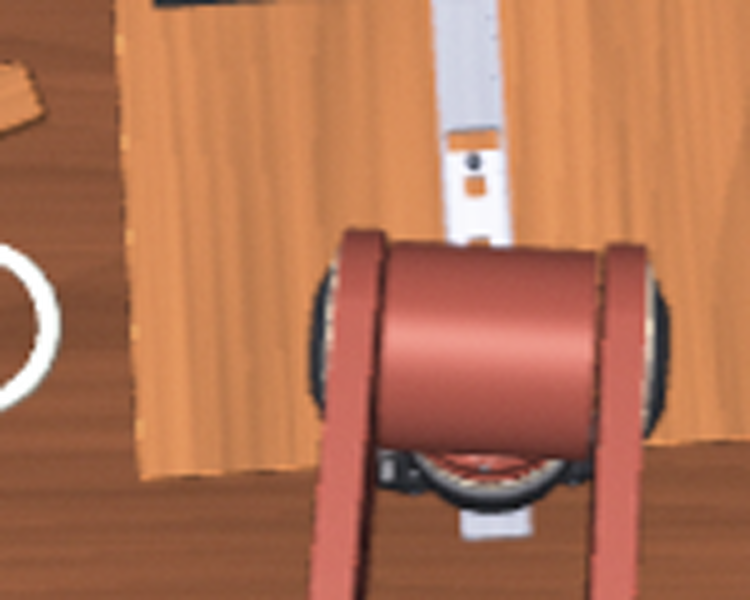

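```bash
python3 - <<'E'
from h import *
np.set_printoptions(precision=4,suppress=True)
print(pxz('side',220+529.5/5-.5,180+287/5-.5,.072), 'top',pxz('side',220+529/5-.5,180+303/5-.5,.058),'base',pxz('side',220+529/5-.5,180+370/5-.5,.016))
p=ctrl.get_obs()['tool_pos']
e=np.array([np.cos(np.radians(3.1)),np.sin(np.radians(3.1)),0])
print(tomove(p-.068*e+[0,0,-.003],tool(3.1,5.5)))
E
```

```text
[0.6258 0.034  0.072 ] top [0.6264 0.0296 0.058 ] base [0.6269 0.0292 0.016 ]
(array([ 12.3935,  -0.0446, -66.9283]), array([-0.0367, -2.4648, -0.0085]))
```

```bash
python3 -m handwheel '[0.05,0.0015,0,-0.008,0,-0.3,0, 0.05,0.003,0,-0.016,0,-0.6,0, 0.05,0.0045,0,-0.024,0,-0.9,0, 0.05,0.006,0,-0.032,0,-1.2,0, 0.05,0.0075,0,-0.04,0,-1.5,0, 0.05,0.009,0,-0.048,0,-1.8,0, 0.05,0.0105,0,-0.056,0,-2.1,0, 0.05,0.0118,0,-0.063,0,-2.3,0, 0.05,0.0124,0,-0.067,0,-2.5,0, 0.05,0.0124,0,-0.067,0,-2.5,0, 0.05,0.0124,0,-0.067,0,-2.5,0]' 25; python3 - <<'E'
from h import *
st()
for n in('top','side'):
  i,_=ctrl.get_image(n)
  c=i[180:300,220:370]; cv2.imwrite(f'pics/{n}4.png',cv2.resize(c,None,fx=5,fy=5,interpolation=cv2.INTER_CUBIC))
E
```

```text
t: 4.87
tool_pos: [0.505, 0.0257, 0.1163]
tool_rot: [-0.045, 1.669, 0.04]
contact_force: [-0.4, -0.8, 0.4]
opening: 0.0192
t4.87 pos [0.505  0.0257 0.1163] F [-0.42 -0.81  0.36] M [ 0.   -0.29  0.04] open 0.0192
```

View pics/side4.png

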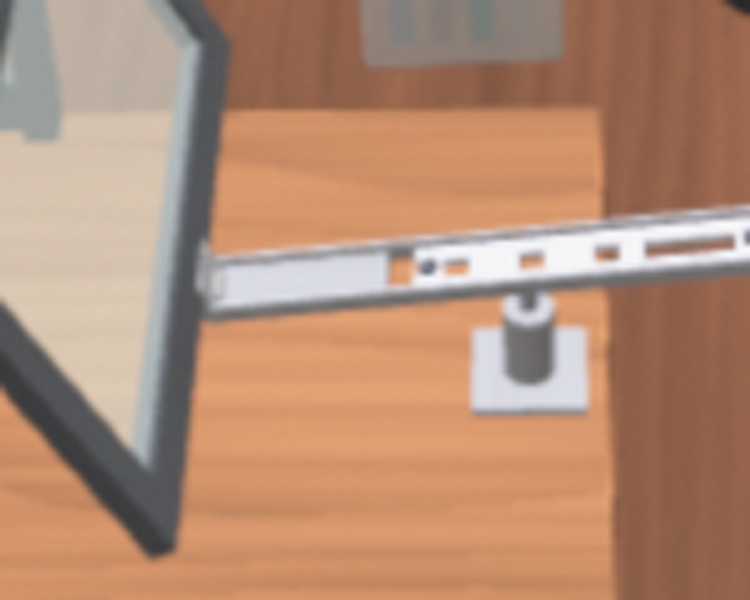

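View pics/top4.png

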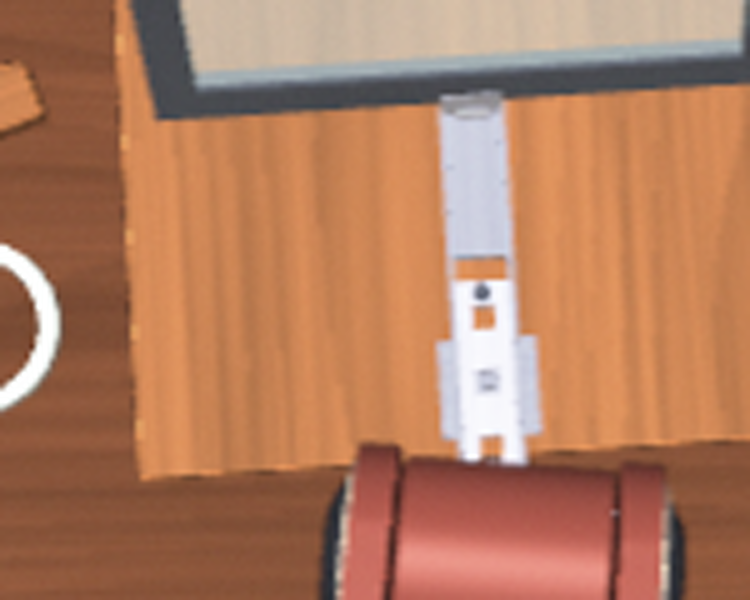

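```bash
python3 - <<'E'
from h import *
np.set_printoptions(precision=4,suppress=True)
def av(n): return np.clip(np.mean([ctrl.get_image(n)[0].astype(float) for _ in range(2)],0),0,255).astype('uint8')
i=av('side')[215:265,300:370]; cv2.imwrite('pics/s5.png',cv2.resize(i,None,fx=11,fy=11,interpolation=cv2.INTER_CUBIC))
i=av('top')[225:280,285:345]; cv2.imwrite('pics/t5.png',cv2.resize(i,None,fx=10,fy=10,interpolation=cv2.INTER_CUBIC))
E
```

```text
(no output)
```

View pics/s5.png

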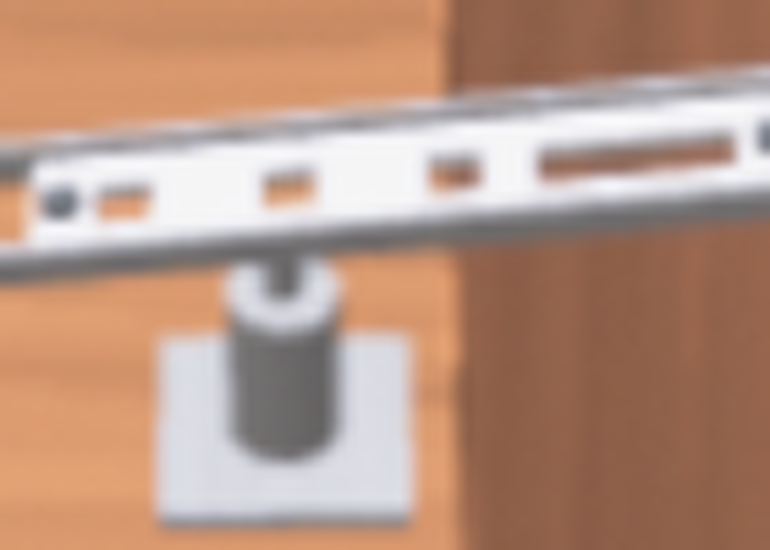

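View pics/t5.png

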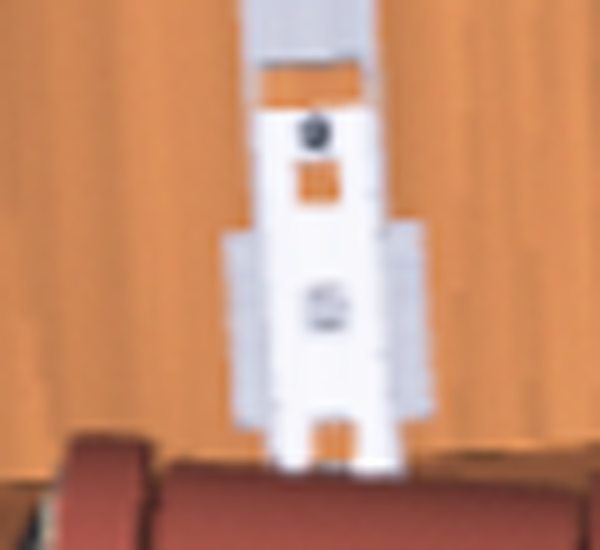

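```bash
python3 - <<'E'
from h import *
np.set_printoptions(precision=4,suppress=True)
S=lambda u,v,z:pxz('side',300+(u+.5)/11-.5,215+(v+.5)/11-.5,z)
T=lambda u,v,z:pxz('top',285+(u+.5)/10-.5,225+(v+.5)/10-.5,z)
for z in(.08,.084,.088): print(z,S(290,187,z),T(326,307,z),'|',S(124,202,z)[:2],T(319,183,z)[:2],S(455,172,z)[:2],T(335,440,z)[:2])
print('pin shoulder',S(284,293,.058))
E
```

```text
0.08 [0.6251 0.0258 0.08  ] [0.6249 0.0336 0.08  ] | [0.657  0.0314] [0.6552 0.035 ] [0.5933 0.0201] [0.5926 0.0316]
0.084 [0.6248 0.0299 0.084 ] [0.6246 0.0336 0.084 ] | [0.6566 0.0355] [0.6548 0.035 ] [0.5931 0.0243] [0.5924 0.0317]
0.088 [0.6246 0.0341 0.088 ] [0.6244 0.0336 0.088 ] | [0.6562 0.0397] [0.6545 0.035 ] [0.593  0.0285] [0.5922 0.0317]
pin shoulder [0.6261 0.0329 0.058 ]
```

```bash
python3 - <<'E'
from h import *
np.set_printoptions(precision=4,suppress=True)
p=ctrl.get_obs()['tool_pos']
print(tomove(p+[.001,0,-.014],tool(3.1,2.5)))
E
```

```text
(array([13.8365, -0.055 ,  2.3555]), array([-0.037 , -3.0814, -0.0091]))
```

```bash
python3 -m handwheel '[0.05,0.003,0,0.0006,0,-0.7,0, 0.05,0.006,0,0.0012,0,-1.4,0, 0.05,0.009,0,0.0018,0,-2.1,0, 0.05,0.012,0,0.0022,0,-2.7,0, 0.05,0.0138,0,0.0024,0,-3.1,0, 0.05,0.0138,0,0.0024,0,-3.1,0]' 25; python3 - <<'E'
from h import *
st()
def av(n): return np.clip(np.mean([ctrl.get_image(n)[0].astype(float) for _ in range(2)],0),0,255).astype('uint8')
i=av('side')[215:265,300:370]; cv2.imwrite('pics/s6.png',cv2.resize(i,None,fx=11,fy=11,interpolation=cv2.INTER_CUBIC))
i=av('top')[225:280,285:345]; cv2.imwrite('pics/t6.png',cv2.resize(i,None,fx=10,fy=10,interpolation=cv2.INTER_CUBIC))
E
```

```text
t: 5.67
tool_pos: [0.5067, 0.0259, 0.1017]
tool_rot: [-0.043, 1.613, 0.041]
contact_force: [-0.1, -0.5, -0.7]
opening: 0.0188
t5.67 pos [0.5067 0.0259 0.1017] F [-0.1  -0.54 -0.75] M [-0.02 -0.09  0.02] open 0.0188
```

View pics/s6.png

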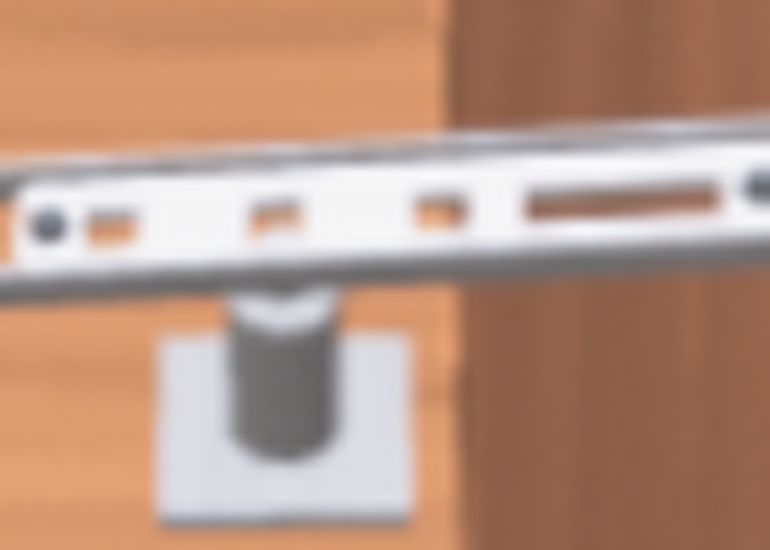

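View pics/t6.png

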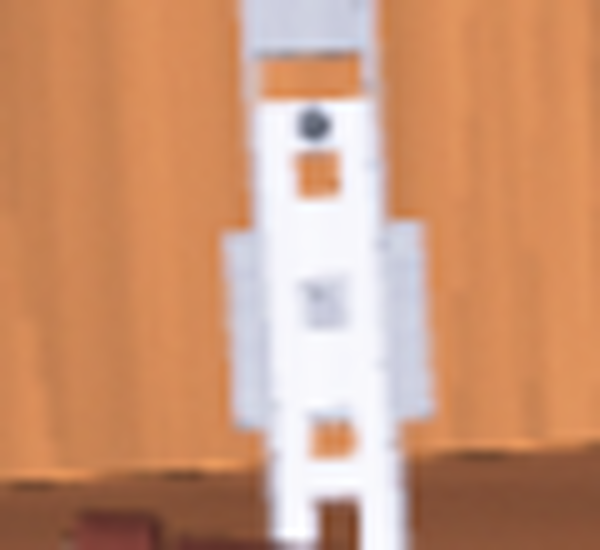

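```bash
python3 - <<'E'
from h import *
np.set_printoptions(precision=4,suppress=True)
S=lambda u,v,z:pxz('side',300+(u+.5)/11-.5,215+(v+.5)/11-.5,z)
T=lambda u,v,z:pxz('top',285+(u+.5)/10-.5,225+(v+.5)/10-.5,z)
for z in(.076,.078,.080,.082): print(z,S(277,216,z),T(325,302,z),'|',S(112,228,z)[:2],T(319,175,z)[:2],S(441,209,z)[:2],T(334,436,z)[:2])
for X in ([.626,.033,.072],[.626,.033,.058]):
  u,v=w2px('top',X);print('top crop',(u-285+.5)*10,(v-225+.5)*10); u,v=w2px('side',X);print('side crop',(u-300+.5)*11,(v-215+.5)*11)
E
python3 - <<'E'
import cv2
i=cv2.imread('pics/t6.png')[240:360,250:400]; cv2.imwrite('pics/t6b.png',cv2.convertScaleAbs(cv2.resize(i,None,fx=4,fy=4),alpha=1.0))
i=cv2.imread('pics/s6.png')[170:330,180:380]; cv2.imwrite('pics/s6b.png',cv2.resize(i,None,fx=3,fy=3))
E
```

```text
0.076 [0.6275 0.0298 0.076 ] [0.6264 0.0338 0.076 ] | [0.6593 0.0346] [0.6576 0.035 ] [0.5957 0.0265] [0.5938 0.0319]
0.078 [0.6273 0.0319 0.078 ] [0.6263 0.0338 0.078 ] | [0.659  0.0367] [0.6574 0.035 ] [0.5956 0.0285] [0.5937 0.0319]
0.08 [0.6272 0.034  0.08  ] [0.6261 0.0338 0.08  ] | [0.6588 0.0387] [0.6572 0.035 ] [0.5956 0.0306] [0.5936 0.0319]
0.082 [0.627 0.036 0.082] [0.626  0.0338 0.082 ] | [0.6586 0.0408] [0.657 0.035] [0.5955 0.0327] [0.5935 0.0319]
top crop 328.72065682751213 305.38816989945815
side crop 284.2693244650355 242.78608613691884
top crop 328.65081801275323 309.3737728239583
side crop 284.96807754484627 293.93184367082546
```

View pics/t6b.png

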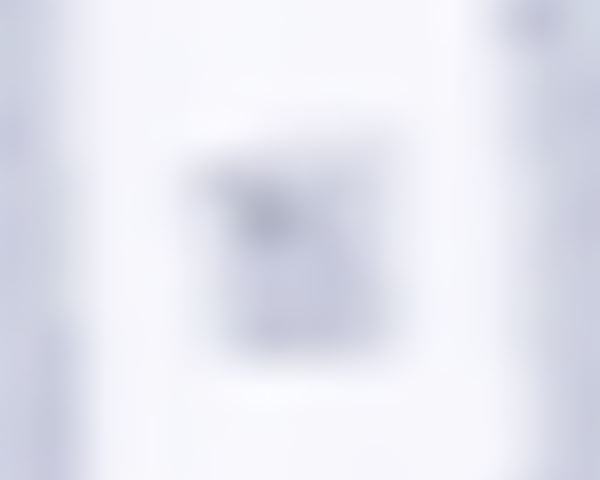

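View pics/s6b.png

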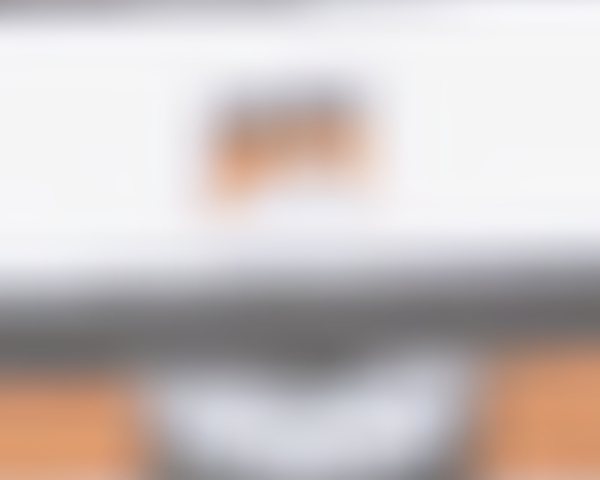

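```bash
python3 -m handwheel '[0.05,0.002,0,-0.0002,0,-0.5,0, 0.05,0.004,0,-0.0004,0,-1,0, 0.05,0.006,0,-0.0005,0,-1.5,0, 0.05,0.008,0,-0.0006,0,-2,0, 0.05,0.008,0,-0.0006,0,-2,0, 0.05,0.008,0,-0.0006,0,-2,0]' 25; python3 -c "from h import *;st()"
```

```text
t: 6.37
tool_pos: [0.5066, 0.0258, 0.0945]
tool_rot: [-0.042, 1.576, 0.042]
contact_force: [2.6, -0.6, -1.9]
opening: 0.0188
t6.37 pos [0.5066 0.0258 0.0945] F [ 2.62 -0.62 -1.87] M [-0.01 -0.51  0.06] open 0.0188
```

```bash
python3 -m handwheel '[0.05,0.001,0,-0.0001,0,-0.25,0, 0.05,0.002,0,-0.0002,0,-0.5,0, 0.05,0.003,0,-0.0002,0,-0.75,0, 0.05,0.004,0,-0.0003,0,-1,0, 0.05,0.004,0,-0.0003,0,-1,0]' 25; python3 -c "from h import *;st()"; python3 - <<'E'
from h import *
def av(n): return np.clip(np.mean([ctrl.get_image(n)[0].astype(float) for _ in range(2)],0),0,255).astype('uint8')
i=av('side')[215:265,300:370]; cv2.imwrite('pics/s7.png',cv2.resize(i,None,fx=11,fy=11,interpolation=cv2.INTER_CUBIC))
i=av('top')[225:280,285:345]; cv2.imwrite('pics/t7.png',cv2.resize(i,None,fx=10,fy=10,interpolation=cv2.INTER_CUBIC))
E
```

```text
t: 6.78
tool_pos: [0.5061, 0.0257, 0.0903]
tool_rot: [-0.042, 1.559, 0.042]
contact_force: [3.6, 0.6, -2.2]
opening: 0.019
t6.78 pos [0.5061 0.0257 0.0903] F [ 3.62  0.57 -2.22] M [ 0.02 -0.59 -0.02] open 0.0190
```

View pics/s7.png

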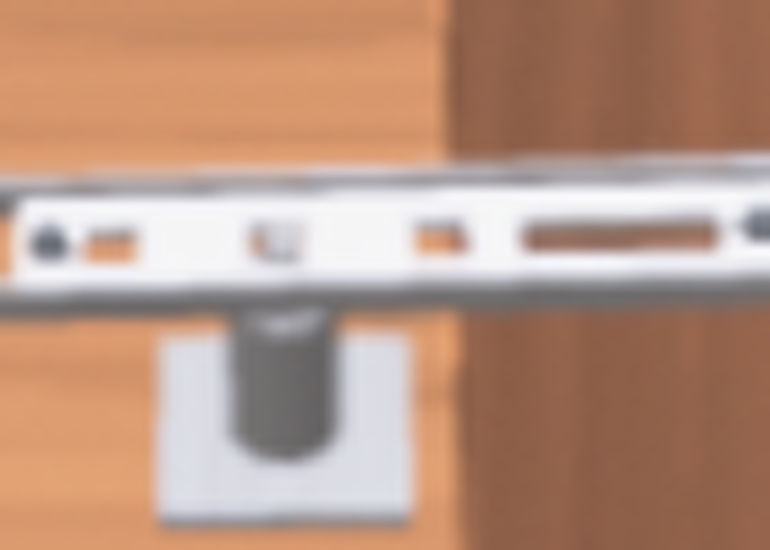

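View pics/t7.png

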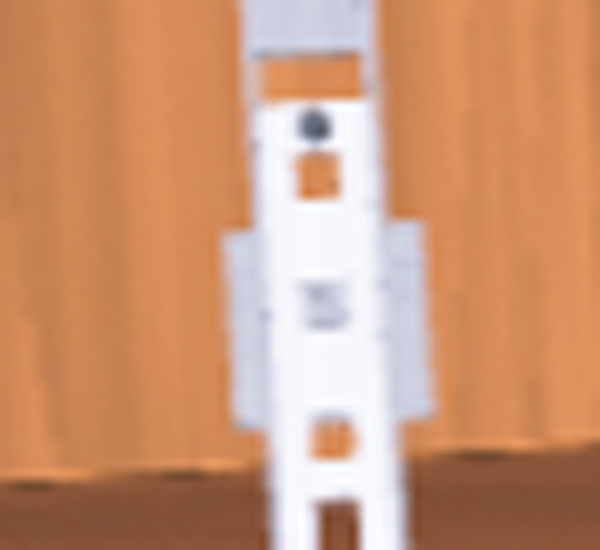

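```bash
python3 -m handwheel '[0.05,0.001,0,-0.0001,0,-0.25,0, 0.05,0.002,0,-0.0002,0,-0.5,0, 0.05,0.003,0,-0.0002,0,-0.75,0, 0.05,0.004,0,-0.0003,0,-1,0, 0.05,0.004,0,-0.0003,0,-1,0]' 25; python3 -c "from h import *;st()"
```

```text
t: 7.4
tool_pos: [0.5057, 0.0257, 0.0862]
tool_rot: [-0.041, 1.542, 0.042]
contact_force: [4.5, 0.5, -2.2]
opening: 0.0191
t7.40 pos [0.5057 0.0257 0.0862] F [ 4.53  0.5  -2.23] M [-0.05 -0.58  0.08] open 0.0191
```

```bash
python3 -m handwheel '[0.05,0.001,0,0,0,-0.25,0, 0.05,0.002,0,0,0,-0.5,0, 0.05,0.003,0,0,0,-0.75,0, 0.05,0.004,0,0,0,-1,0, 0.05,0.004,0,0,0,-1,0]' 25; python3 -c "from h import *;st()"
```

```text
t: 7.82
tool_pos: [0.5054, 0.0257, 0.082]
tool_rot: [-0.041, 1.526, 0.043]
contact_force: [1.5, 0.1, -1.1]
opening: 0.0195
t7.82 pos [0.5054 0.0257 0.082 ] F [ 1.54  0.14 -1.1 ] M [-0.   -0.31  0.01] open 0.0195
```

```bash
python3 -m handwheel '[0.05,0.001,0,0,0,-0.25,0, 0.05,0.002,0,0,0,-0.5,0, 0.05,0.003,0,0,0,-0.75,0, 0.05,0.003,0,0,0,-0.75,0]' 25; python3 -c "from h import *;st()"; python3 - <<'E'
from h import *
def av(n): return np.clip(np.mean([ctrl.get_image(n)[0].astype(float) for _ in range(2)],0),0,255).astype('uint8')
i=av('side')[215:265,300:370]; cv2.imwrite('pics/s8.png',cv2.resize(i,None,fx=11,fy=11,interpolation=cv2.INTER_CUBIC))
E
```

```text
t: 8.15
tool_pos: [0.5053, 0.0258, 0.0788]
tool_rot: [-0.04, 1.513, 0.043]
contact_force: [-1.0, 0.1, -1.6]
opening: 0.0192
t8.15 pos [0.5053 0.0258 0.0788] F [-1.02  0.13 -1.57] M [-0.07  0.06 -0.03] open 0.0192
```

View pics/s8.png

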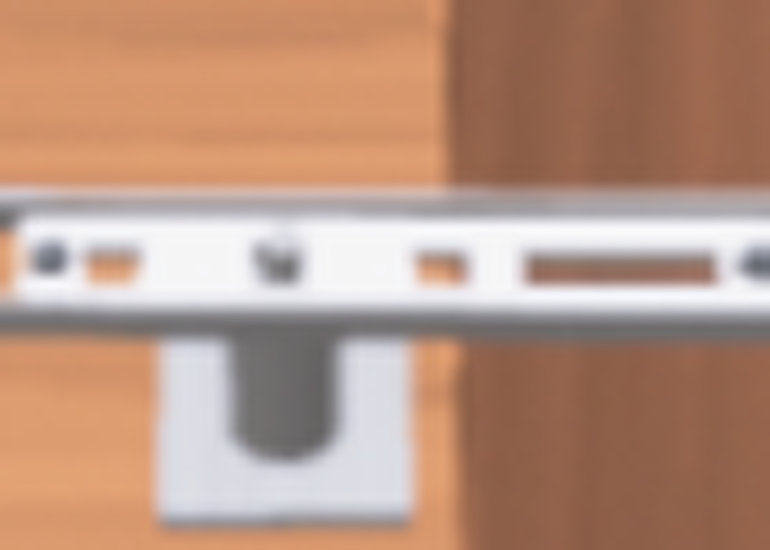

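The pin now stands through the middle hole, with its top at (283,235) in the crop, and the stay is almost seated. I'm going down in millimetres until the force turns.

```bash
python3 -m handwheel '[0.05,0.0005,0,0,0,-0.1,0, 0.05,0.001,0,0,0,-0.2,0, 0.05,0.001,0,0,0,-0.2,0]' 25; python3 -m handwheel '[0.05,0.0005,0,0,0,-0.1,0, 0.05,0.001,0,0,0,-0.2,0, 0.05,0.001,0,0,0,-0.2,0]' 25; python3 -c "from h import *;st()"
```

```text
t: 8.5
tool_pos: [0.5057, 0.0258, 0.0781]
tool_rot: [-0.04, 1.509, 0.043]
contact_force: [-1.5, -0.8, -0.4]
opening: 0.0193
t: 8.75
tool_pos: [0.506, 0.0258, 0.0773]
tool_rot: [-0.04, 1.505, 0.043]
contact_force: [0.1, 0.5, -2.3]
opening: 0.0194
t8.75 pos [0.506  0.0258 0.0773] F [ 0.14  0.5  -2.26] M [-0.04  0.28  0.03] open 0.0194
```

```bash
python3 -m handwheel '[0.05,0.0005,0,0,0,0,0, 0.05,0.001,0,0,0,0,0, 0.05,0.001,0,0,0,0,0]' 25; python3 -m handwheel '[0.05,0.0005,0,0,0,0,0, 0.05,0.001,0,0,0,0,0, 0.05,0.001,0,0,0,0,0]' 25; python3 -c "from h import *;st()"
```

```text
t: 9.0
tool_pos: [0.5061, 0.0257, 0.0764]
tool_rot: [-0.04, 1.505, 0.043]
contact_force: [-1.7, -0.4, -1.9]
opening: 0.0195
t: 9.25
tool_pos: [0.5061, 0.0257, 0.0753]
tool_rot: [-0.04, 1.505, 0.043]
contact_force: [-2.1, 0.4, 0.1]
opening: 0.0192
t9.25 pos [0.5061 0.0257 0.0753] F [-2.14  0.38  0.14] M [-0.05  0.4   0.02] open 0.0192
```

```bash
python3 -m handwheel '[0.05,0.0005,0,0,0,0,0, 0.05,0.0005,0,0,0,0,0]' 25;  python3 -c "from h import *;st()"; python3 - <<'E'
from h import *
def av(n): return np.clip(np.mean([ctrl.get_image(n)[0].astype(float) for _ in range(2)],0),0,255).astype('uint8')
i=av('side')[215:265,300:370]; cv2.imwrite('pics/s9.png',cv2.resize(i,None,fx=11,fy=11,interpolation=cv2.INTER_CUBIC))
E
```

```text
t: 9.42
tool_pos: [0.506, 0.0258, 0.0748]
tool_rot: [-0.04, 1.505, 0.043]
contact_force: [-2.4, -0.3, -1.2]
opening: 0.0193
t9.42 pos [0.506  0.0258 0.0748] F [-2.36 -0.34 -1.18] M [-0.07  0.45  0.01] open 0.0193
```

View pics/s9.png

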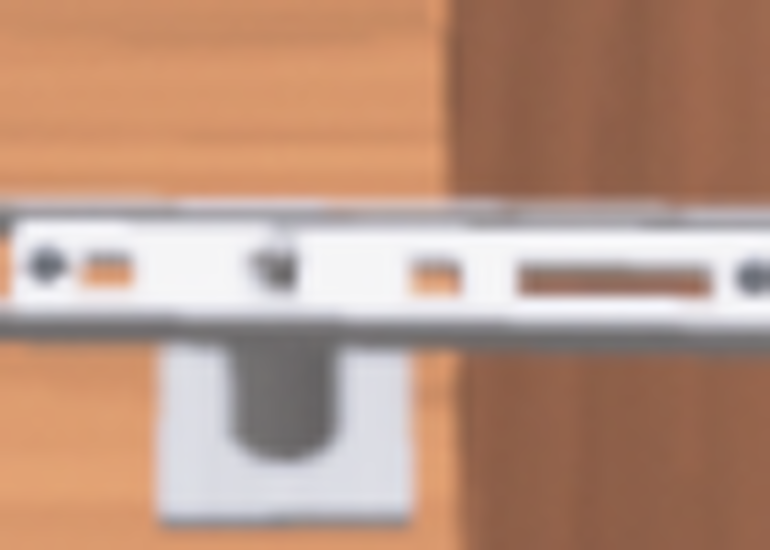

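The hole sits about 1.5 mm towards the cabinet from the pin, so I'll ease back 1.2 mm before continuing down.

```bash
python3 -m handwheel '[0.05,0,0,-0.0006,0,0,0, 0.05,0,0,-0.0012,0,0,0, 0.05,0,0,-0.0012,0,0,0]' 25;  python3 -m handwheel '[0.05,0.0005,0,0,0,-0.1,0, 0.05,0.0008,0,0,0,-0.2,0,0.05,0.0008,0,0,0,-0.2,0]' 25; python3 -m handwheel '[0.05,0.0005,0,0,0,-0.1,0, 0.05,0.0008,0,0,0,-0.2,0,0.05,0.0008,0,0,0,-0.2,0]' 25; python3 -c "from h import *;st()"
```

```text
t: 9.77
tool_pos: [0.5061, 0.0257, 0.0753]
tool_rot: [-0.04, 1.502, 0.043]
contact_force: [2.1, -0.3, -1.5]
opening: 0.0192
t: 10.02
tool_pos: [0.506, 0.0257, 0.0747]
tool_rot: [-0.04, 1.499, 0.043]
contact_force: [2.6, 0.3, -0.2]
opening: 0.019
t: 10.27
tool_pos: [0.506, 0.0256, 0.0743]
tool_rot: [-0.04, 1.496, 0.043]
contact_force: [2.0, 0.2, 3.4]
opening: 0.019
t10.27 pos [0.506  0.0256 0.0743] F [2.04 0.23 3.4 ] M [ 0.06 -0.27 -0.02] open 0.0190
```

```bash
python3 - <<'E'
from h import *
np.set_printoptions(precision=4,suppress=True)
st()
def av(n): return np.clip(np.mean([ctrl.get_image(n)[0].astype(float) for _ in range(2)],0),0,255).astype('uint8')
i=av('side')[215:265,300:370]; cv2.imwrite('pics/s10.png',cv2.resize(i,None,fx=11,fy=11,interpolation=cv2.INTER_CUBIC))
i=av('top')[225:280,285:345]; cv2.imwrite('pics/t10.png',cv2.resize(i,None,fx=10,fy=10,interpolation=cv2.INTER_CUBIC))
E
```

```text
t10.27 pos [0.506  0.0256 0.0743] F [2.04 0.23 3.4 ] M [ 0.06 -0.27 -0.02] open 0.0190
```

View pics/s10.png

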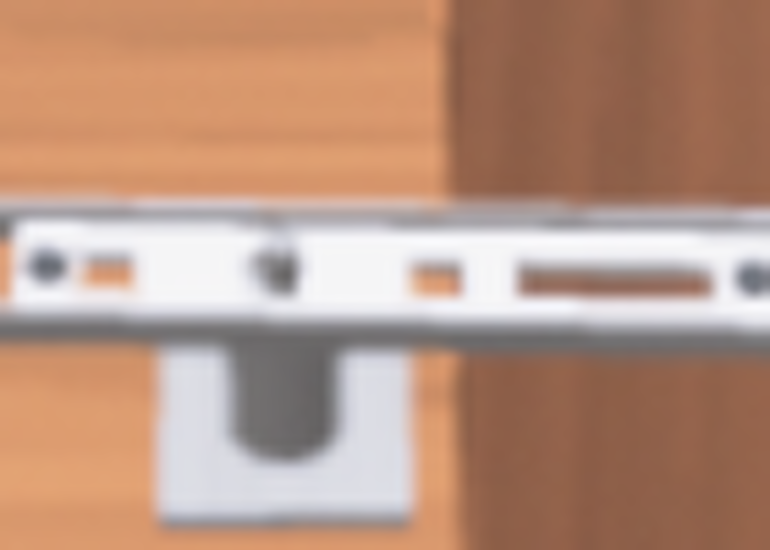

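View pics/t10.png

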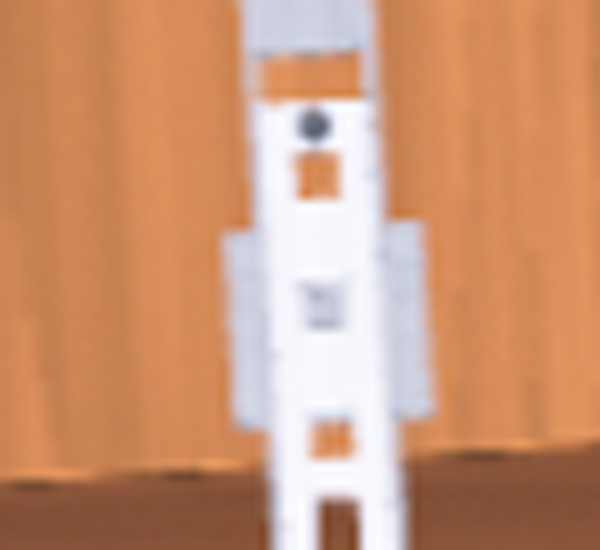

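Compared with the picture taken at the start, the stay's edge at the pin is back at its seated level, and the vertical force has turned upward. Releasing.

```bash
python3 -m handwheel '[0.3,0,0,0,0,0,0, 0.4,0,0,0,0,0,0, 0.6,0,0,0,0,0,0, 0.6,0,0,0,0,0,0,0.6,0,0,0,0,0,0,0.6,0,0,0,0,0,0]' 25; python3 -m handwheel '[0.6,-0.02,0,0,0,0,0, 0.6,-0.04,0,0,0,0,0, 0.6,-0.06,0,0,0,0,0, 0.6,-0.08,0,0,0,0,0,0.6,-0.1,0,0,0,0,0,0.6,-0.12,0,0,0,0,0,0.6,-0.14,0,0,0,0,0,0.6,-0.14,0,0,0,0,0,0.6,-0.14,0,0,0,0,0]' 25; python3 - <<'E'
from h import *
np.set_printoptions(precision=4,suppress=True)
st()
for n in('side','top'):
  i,d=ctrl.get_image(n); cv2.imwrite(f'pics/{n}11.png',i);np.save(f'pics/{n}11.npy',d)
i=cv2.imread('pics/side11.png')[215:275,300:400]; cv2.imwrite('pics/s11.png',cv2.resize(i,None,fx=8,fy=8,interpolation=cv2.INTER_CUBIC))
E
```

```text
t: 10.97
tool_pos: [0.5047, 0.0257, 0.0728]
tool_rot: [-0.04, 1.499, 0.043]
contact_force: [-0.7, 0.4, 1.0]
opening: 0.0511
t: 11.72
tool_pos: [0.4957, 0.0251, 0.2141]
tool_rot: [-0.04, 1.495, 0.043]
contact_force: [-0.1, 0.1, -0.5]
opening: 0.0515
t11.72 pos [0.4957 0.0251 0.2141] F [-0.15  0.14 -0.46] M [-0.01  0.02  0.05] open 0.0515
```

View pics/s11.png

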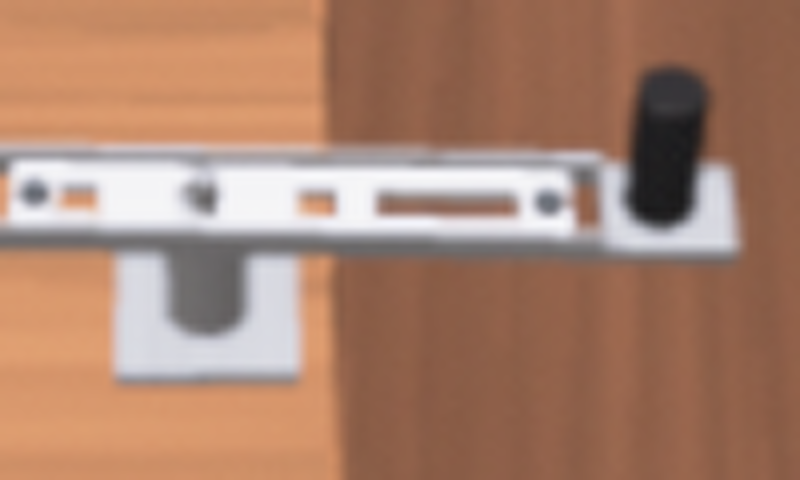

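View pics/side11.png

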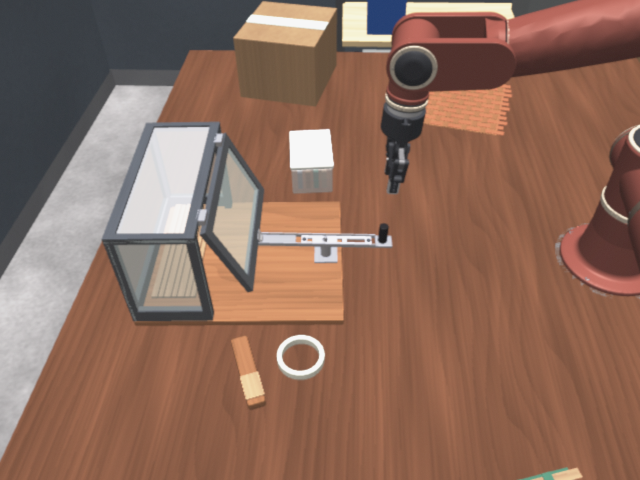

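Released: the pin shows in the middle hole at (205,190), and tape, box and stick look unmoved. Next I'm checking the knob's position numerically.

```bash
python3 - <<'E'
from h import *
np.set_printoptions(precision=4,suppress=True)
d=np.load('pics/side11.npy')
for u,v in((383,226),(384,226),(384,227),(383,230),(383,234)): print(u,v,px2w('side',u,v,d[v,u]))
print('knobtop@.1035',pxz('side',300+674/8-.44,215+92/8-.44,.1035))
e=np.array([np.cos(np.radians(3.1)),np.sin(np.radians(3.1))])
k=pxz('side',300+674/8-.44,215+92/8-.44,.1035)[:2]-[.626,.033]; print('rel',k@e)
# stay surface heights near pin and knob
for u,v in((335,240),(315,239),(345,241),(365,241),(388,243)): print(u,v,px2w('side',u,v,d[v,u]))
a=cv2.imread('pics/side0.png').astype(int);b=cv2.imread('pics/side11.png').astype(int)
df=np.abs(a-b).sum(2)
for n,(x0,y0,x1,y1) in dict(tape=(270,330,332,382),stick=(225,332,270,410),box=(285,125,338,195)).items(): print(n,df[y0:y1,x0:x1].mean(),df[y0:y1,x0:x1].max())
E
```

```text
383 226 [0.505  0.028  0.1034]
384 226 [0.5029 0.028  0.1035]
384 227 [0.5031 0.0331 0.1053]
383 230 [0.5048 0.0341 0.0976]
383 234 [0.5044 0.0382 0.0899]
knobtop@.1035 [0.5033 0.0283 0.1035]
rel -0.12272955791559499
335 240 [0.6053 0.0327 0.0623]
315 239 [0.6484 0.0326 0.0633]
345 241 [0.5838 0.0336 0.0611]
365 241 [0.541  0.0308 0.0603]
388 243 [0.4918 0.0332 0.0588]
tape 4.474875930521092 12
stick 5.16011396011396 14
box 3.1274932614555255 13
```

```bash
python3 -c "
from h import *
st(); print(ctrl.finish_job())"
```

```text
t11.82 pos [0.4944 0.0252 0.2114] F [-0.41  0.85 -0.13] M [-0.    0.01  0.02] open 0.0512
the job is handed in; nothing more can be done
None
```

The stay is now on the middle hole, lying down on the pin's shoulder and released. I handed the job in at about 11.8 s, and the system gave no verdict.

I lifted the stay about 40 mm by its knob, drew it about 68 mm towards the robot and lowered it over the pin in small steps. Before the final millimetres I eased it back 1.2 mm, because the pin sat near one edge of the hole.

**Last checks, from the camera:**
- **Knob position:** about 122 mm in front of the pin (allowed 111–139 mm), and its centre about 23.5 mm above the shoulder (allowed 5–30 mm).
- **Seating:** the stay's top surface at the pin is about 63 mm above the table, the height it should have when fully down.
- **Hole and surroundings:** the pin shows in the middle hole, and the tape, box and stick show no change from the first picture.
- **Release:** the gripper is clear above the knob.

**Forces:** the last wrist readings during lowering stayed within about 5 N. The force on the pin itself is not measured; I estimate it stayed around 10 N at most.

**Errors and doubts:**
- On the very first move I typed one row in mm instead of m. The speed cap limited it and nothing was near, so it did no harm.
- The stay's lower edge at the pin looked about 1 mm lower in the picture than when seated at the start. I put this down to a slight sideways swivel, and the depth reading agrees that it is seated.

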